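Sweep stray bottle caps into the cap pen

TASK

Three loose screw caps (blue, white and yellow) lie scattered on the filling bench: sweep them across the bench with the fingers, through the open side of the low aluminium pen, until all three lie flat and wholly inside it. Push them only, without lifting any off the bench, and leave the bottles, tape rolls and cups standing where they are.

Things in the scene. Friction and masses are not known exactly. Their poses are not given: they have to be found in the camera images.
- pen: U-shaped aluminium pen fixed to the bench: three walls 3 mm thick, 25 mm high round bare bench 150 mm wide along its x, 120 mm deep along its y. Open side at y = +60 mm (faces roughly to the robot's left), back wall's inner face at y = -60 mm, side walls at x = +-75 mm. Screw feet 2 mm high stand out 16 mm outside the side walls. Origin on the bench at the centre of the inner space; z up
- cap_blue: blue plastic screw cap, a ribbed disc 38 mm across and 18 mm high, 15 g, lying loose and flat on the bench, closed top up; origin at the centre of its underside, z up
- cap_white: white plastic screw cap, a ribbed disc 38 mm across and 18 mm high, 15 g, lying loose and flat on the bench, closed top up; origin at the centre of its underside, z up
- cap_yellow: yellow plastic screw cap, a ribbed disc 38 mm across and 18 mm high, 15 g, lying loose and flat on the bench, closed top up; origin at the centre of its underside, z up
- mist_3: bystander: loose white spray bottle, 54 mm across, 201 mm high, standing to the left of the caps, at the front right of a group of like bottles (which are fixed); origin at the centre of its underside
- tape_spare: bystander: loose roll of brown tape lying flat, 92 mm across, 48 mm high, beyond the caps; origin at the centre of its underside
- scoop_cup: bystander: loose pale open plastic cup, 66 mm across, 89 mm high, standing beyond the caps; origin at the centre of its underside
There are look-alikes about, which are no part of the job. Of the things like the cap_yellow, leave any that is orange; of the rest the larger one is meant.

How it is judged:
By the outcome, as a careful person would: the job done as asked, in the order asked, and still so for the second after the job is handed in, with the robot touching nothing.
It also fails if it takes over 72 s, if anything falls off the work surface, if the arm or the gripper's body presses on something with over 40 N, if the wrist force passes 120 N, or if a joint passes its speed limit or range.

ROBOT

A 6-joint arm with a two-finger parallel gripper is mounted at the origin on a cart in front of the work surface, level with it; the furniture and walls round the work are solid. World frame = base frame: x ahead of the robot, y to its left, z up, the work surface at z = 0. Lengths are in mm, angles in rad, forces in N, time in s.
With the tool pointing down it reaches from about 275 to 1000 mm from the base axis. Payload 8.4 kg.
Tool frame: the origin (TCP) lies on the centre line of the jaws, within the pads' length; the fingertips stand 25 mm ahead of it and the grasp point (between the pads) lies 6 mm ahead of it; z points along the fingers, x is the direction in which the jaws open and shut, and the axes are right-handed (so a half turn about z gives the same grasp; the last joint's range is limited). The gripper opens to 85 mm and grips with 20 to 120 N. Pads are 22 mm wide; open, the fingers measure 114 mm over their backs; the gripper's body (76 mm by 85 mm) begins 54 mm behind the grasp point. The pads swing forward as they close: fully open they stand 13 mm farther back than shut.
Start: joints at [-1.344, 0.353, 1.633, -0, 1.155, -0.002], TCP at [141.754, -608.715, 256.281] pointing down, gripper open.
Joint ranges: [-2.63, 2.63], [-0.92, 2.1], [0.06, 2.66], [-1.3, 4.44], [0, 2.69], [-3.02, 3.02]. Speed limits (rad/s): [2.22, 2.22, 2.79, 3.14, 3.14, 3.14].

INTERFACE

Orientations are given as [roll, pitch, yaw] about the fixed x, y, z axes, in that order (R = Rz(yaw) Ry(pitch) Rx(roll)).
In Python, from rig import r gives the robot as it stands. The module is installed in compiled form; this text tells all that it offers.
- The arm moves only by the tool jog_arm, never from a script. Its argument "deltas" is a list of rows, each an object with "gripper": the gripper command: -1 is fully open, 1 is shut, values between are in proportion; "translation": the shift along the world's x, y, z in units of 10 cm (1.0 is 10 cm), a list of three; "dr": the turn, a rotation vector about the world's x, y, z in units of pi/2 rad (1.0 is pi/2 rad), a list of three. In form: [{"gripper": gripper, "translation": [x, y, z], "dr": [wx, wy, wz]}, ...]. A call has 1 to 12 rows; each row shifts and turns the commanded pose from where the row before left it; what a row does not reach is not made up. A row lasts 1/12 s, in which the tool goes at most 41.7 mm and 7.16 degrees, less where a joint would pass 70% of its speed; a pose out of reach is approached as far as the arm can. A call with a number of a shift or a turn outside -1 to 1 is refused whole. A call with a gripper value outside its range is refused whole. The fingers move at their own pace and stop on an object; "squeeze" is the grip in N (left out, the last holds). Time passes only in rows, so rows that do not move let the fingers close. It gives the time, the measured TCP pose, the force and the opening at its end, in the units of the state.
- r.sense(): the state, without advancing time (a new reading comes with each control period).
- r.grab_frame(name): name is "side" or "top" or "wrist"; returns the picture (400x640x3 uint8, blue, green, red); there is no depth.
- r.calibration(name): a dict with "mtx" (3x3 intrinsics, pixels), "k1" (the pictures are not rectified: a ray, as slopes to the right and down, at radius r is drawn at 1 + k1 r^2 times it, then the intrinsics apply), "world_from_camera" (4x4, takes a point from camera to world coordinates). Camera axes: x right, y down, z forward; pixel columns grow to the right and rows downward; lengths in mm; the calibration is good to about 2 mm. A picture is of the moment at which its call begins: read the wrist's pose just before it. calibration takes no time and is no camera call; for the wrist camera it gives the pose at the moment of the call.
- r.sign_off(): hands the job in, once; it reports no verdict.
The state is a dict: "clock": time; "qpos": joint angles; "qvel": joint speeds; "joint_efforts": joint torques, N m; "eef_pos": TCP position; "tcp_rot": TCP orientation; "contact_force": force on the tool from outside, world axes, zero at the start; "wrist_torque": the same for the moment, N m; "opening": opening from 0.0 (shut) to 1.0 (fully open).
Only numpy, scipy, OpenCV 4.12 (cv2) and the standard library are available. Lean on these libraries where they do the work, as an engineer would, in place of code of your own. Each camera call takes 0.05 s, during which the arm holds its last target. There are 200 camera calls.

## Working session

There is one attempt and no reset: what is moved stays moved. The work goes in short steps, Python scripts to look and compute and a tool call to move; the robot and the scene stay as the last step left them, time stands still between calls to the robot, and variables do not carry over. Pictures are saved under pics/ and viewed, about 8 in all and at most 12, crops included, and the job is handed in when it is done.

Besides the shell and the picture viewer there is one more tool, called after "Emit:" as a command line: name --argument value ..., lists and objects as JSON in quotes. jog_arm: Moves the arm, as the interface text tells. Shifts and turns lie within -1 to 1; 1 stands for 10 cm of shift or pi/2 rad of turn. Its arguments: {"type":"object","properties":{"deltas":{"type":"array"},"squeeze":{"type":"number"}},"required":["deltas"]}

```bash
mkdir -p pics
cat > h.py <<'E'
import numpy as np, cv2
from rig import r
def pix2plane(name,uv,z,c=None):
    c=c or r.calibration(name); K=np.array(c["mtx"]);T=np.array(c["world_from_camera"]);k=c["k1"]
    D=np.array([k,0,0,0,0.])
    # drawn = (1+k r^2)*ray with r of ideal slope: OpenCV model
    p=cv2.undistortPoints(np.array(uv,float).reshape(-1,1,2),K,D).reshape(-1,2)
    d=np.c_[p,np.ones(len(p))]@T[:3,:3].T; o=T[:3,3]
    return o+d*((z-o[2])/d[:,2])[:,None]
E
python3 - <<'E'
from h import *
for n in("top","side"):
    cv2.imwrite(f"pics/{n}0.png",r.grab_frame(n)); c=r.calibration(n); print(n,np.round(c["world_from_camera"],2).tolist(),c["mtx"],c["k1"])
print(r.sense())
E
```

```text
top [[0.02, -1.0, 0.06, 501.13], [-1.0, -0.02, -0.02, 33.13], [0.02, -0.06, -1.0, 1149.41], [0.0, 0.0, 0.0, 1.0]] [[394.72379608   0.         323.68563167]
 [  0.         394.72379608 191.3514721 ]
 [  0.           0.           1.        ]] -0.019514857481864566
side [[0.99, -0.11, 0.1, 460.78], [-0.15, -0.67, 0.73, -587.65], [-0.01, -0.73, -0.68, 626.59], [0.0, 0.0, 0.0, 1.0]] [[395.95173824   0.         319.34517618]
 [  0.         395.95173824 202.83320966]
 [  0.           0.           1.        ]] -0.013861402258754785
{'clock': 0.1, 'qpos': array([-1.34439038e+00,  3.53587752e-01,  1.63403275e+00,  1.96467349e-05,
        1.15519045e+00, -2.42311053e-03]), 'qvel': array([ 0.00018935, -0.00185209, -0.00142025,  0.00142769, -0.00131777,
       -0.00274232]), 'joint_efforts': array([-6.59153739e-04, -6.06356764e+01, -3.42819750e+01, -9.18117507e-06,
        3.89016917e-03, -9.49316785e-06]), 'eef_pos': array([ 141.67989593, -608.34139623,  255.64275281]), 'tcp_rot': array([-3.14157174e+00,  1.21825098e-03, -1.34197520e+00]), 'contact_force': array([-0.46540592,  0.23776796, -0.12034111]), 'wrist_torque': array([-0.0217381 ,  0.00445134, -0.00929264]), 'opening': 1.0015782914308025}
```

View pics/top0.png

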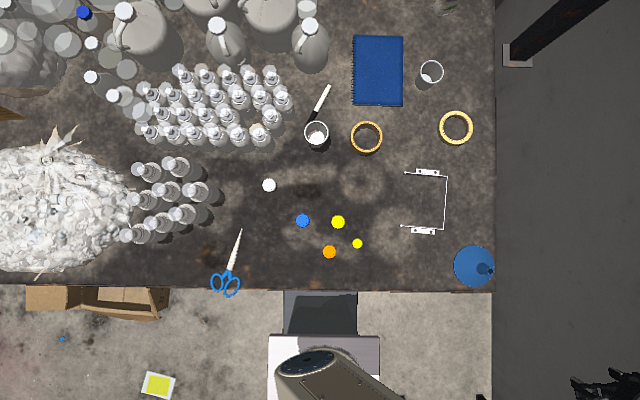

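View pics/side0.png

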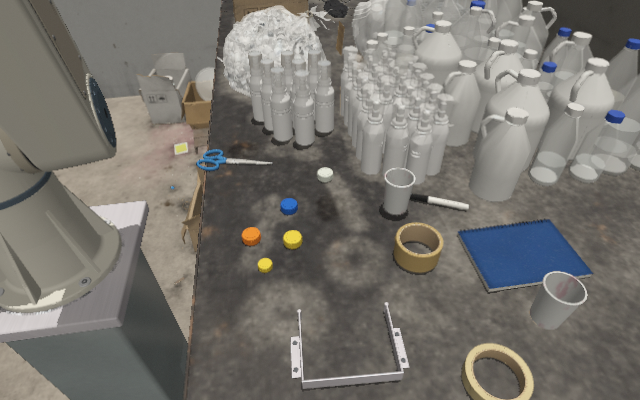

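The top view shows the blue cap at (303,220), white at (268,185), the large yellow at (338,222), and the look-alikes: a small yellow at (357,243) and an orange at (329,252). The pen spans (403–446, 172–232) and opens to the left. The side view agrees.

```bash
cat >> h.py <<'E'
R={"blue":((100,120,80),(125,255,255)),"yellow":((25,120,120),(35,255,255)),"orange":((8,150,120),(20,255,255)),"white":((0,0,190),(180,40,255))}
def caps(im,name="top",box=(250,165,410,262),c=None):
    x0,y0,x1,y1=box; h=cv2.cvtColor(im,cv2.COLOR_BGR2HSV); out={}
    for k,(a,b) in R.items():
        m=cv2.inRange(h,np.array(a),np.array(b)); M=np.zeros_like(m); M[y0:y1,x0:x1]=m[y0:y1,x0:x1]
        n,_,st,ce=cv2.connectedComponentsWithStats(M)
        for i in range(1,n):
            if st[i,4]>30: print(k,st[i,4],np.round(ce[i],1),np.round(pix2plane(name,[ce[i]],16,c)[0,:2]))
E
python3 - <<'E'
from h import *
im=cv2.imread("pics/top0.png"); caps(im)
im2=cv2.imread("pics/side0.png"); caps(im2,"side",(230,160,345,280))
for n,u,z in [("pen front-left tip",(404,173),25),("tip2",(402,226),25),("back corners",(446,177),25),("",(444,230),25),("tape",(366,137),48),("cup",(316,130),89),("mist3",(183,214),0)]: print(n,np.round(pix2plane("top",[u],z)[0]))
for n,u,z in [("sd tips",(299,311),25),("",(387,305),25),("back",(303,380),25),("",(402,373),25)]: print(n,np.round(pix2plane("side",[u],z)[0]))
cv2.imwrite("pics/crop0.png",cv2.resize(im[110:270,240:500],None,fx=3,fy=3,interpolation=cv2.INTER_CUBIC))
E
```

```text
blue 145 [302.1 220. ] [482.  69.]
yellow 147 [337.7 221.4] [480. -33.]
yellow 82 [356.8 242.9] [420. -89.]
white 137 [268.5 184.6] [581. 168.]
blue 243 [288.7 205.8] [482.  65.]
yellow 200 [291.9 237. ] [479. -30.]
yellow 133 [264.4 263.6] [419. -91.]
orange 279 [250.9 235.6] [395. -12.]
white 56 [244.6 161.1] [386. 251.]
white 109 [325.  171.9] [582. 172.]
pen front-left tip [ 623. -221.   25.]
tip2 [ 471. -216.   25.]
back corners [ 614. -343.   25.]
 [ 462. -337.   25.]
tape [ 720. -107.   48.]
cup [728.  35.  89.]
mist3 [492. 414.   0.]
sd tips [ 474. -212.   25.]
 [ 627. -225.   25.]
back [ 466. -331.   25.]
 [ 616. -344.   25.]
```

View pics/crop0.png

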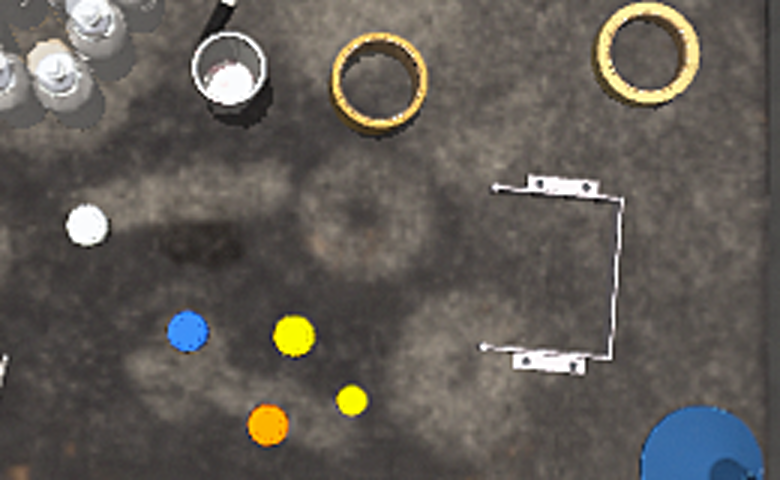

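Emit:
jog_arm --deltas '[{"gripper":0.34,"translation":[0.18,0.34,0],"dr":[0,0,0.055]},{"gripper":0.34,"translation":[0.18,0.34,0],"dr":[0,0,0.055]},{"gripper":0.34,"translation":[0.18,0.34,0],"dr":[0,0,0.055]},{"gripper":0.34,"translation":[0.18,0.34,0],"dr":[0,0,0.055]},{"gripper":0.34,"translation":[0.18,0.34,0],"dr":[0,0,0.055]},{"gripper":0.34,"translation":[0.18,0.34,0],"dr":[0,0,0.055]},{"gripper":0.34,"translation":[0.18,0.34,0],"dr":[0,0,0.055]},{"gripper":0.34,"translation":[0.18,0.34,0],"dr":[0,0,0.055]},{"gripper":0.34,"translation":[0.18,0.34,0],"dr":[0,0,0.055]},{"gripper":0.34,"translation":[0.18,0.34,0],"dr":[0,0,0.055]},{"gripper":0.34,"translation":[0.18,0.34,0],"dr":[0,0,0.055]},{"gripper":0.34,"translation":[0.18,0.34,0],"dr":[0,0,0.055]}]'

```text
clock: 1.1
eef_pos: [358.0, -198.9, 256.3]
tcp_rot: [3.142, -0.0, -0.301]
contact_force: [0.7, -0.8, -1.3]
opening: 0.332
```

Emit:
jog_arm --deltas '[{"gripper":0.34,"translation":[0.19,0.34,0],"dr":[0,0,0.056]},{"gripper":0.34,"translation":[0.19,0.34,0],"dr":[0,0,0.056]},{"gripper":0.34,"translation":[0.19,0.34,0],"dr":[0,0,0.056]},{"gripper":0.34,"translation":[0.19,0.34,0],"dr":[0,0,0.056]},{"gripper":0.34,"translation":[0.19,0.34,0],"dr":[0,0,0.056]},{"gripper":0.34,"translation":[0.19,0.34,0],"dr":[0,0,0.056]},{"gripper":0.34,"translation":[0,0,-0.3],"dr":[0,0,0]},{"gripper":0.34,"translation":[0,0,-0.3],"dr":[0,0,0]},{"gripper":0.34,"translation":[0,0,-0.3],"dr":[0,0,0]},{"gripper":0.34,"translation":[0,0,-0.3],"dr":[0,0,0]},{"gripper":0.34,"translation":[0,0,-0.2],"dr":[0,0,0]},{"gripper":0.34,"translation":[0,0,-0.1],"dr":[0,0,0]}]'

```text
clock: 2.1
eef_pos: [469.9, 3.4, 103.6]
tcp_rot: [-3.141, 0.004, 0.223]
contact_force: [-0.9, -0.0, 0.0]
opening: 0.331
```

Run:
```python
from h import *
a=r.grab_frame("side")[130:400,180:480]; b=r.grab_frame("wrist")
cv2.imwrite("pics/c1.png",np.hstack([cv2.resize(a,(445,400)),cv2.resize(b,(355,222))[:,:].copy() if 0 else cv2.copyMakeBorder(cv2.resize(b,(355,222)),0,178,0,0,0)])); print(r.sense()["eef_pos"])
```

```text
[470.54962007   3.28687828 104.85031838]
```

View pics/c1.png

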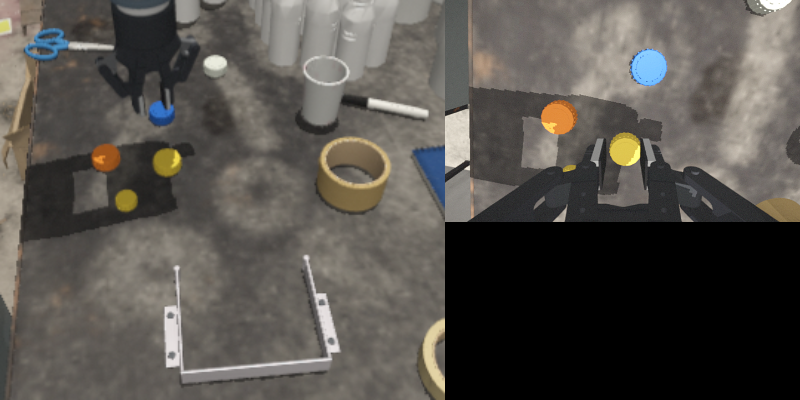

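Emit:
jog_arm --deltas '[{"gripper":0.34,"translation":[0.01,0.03,-0.3],"dr":[0,0,0]},{"gripper":0.34,"translation":[0,0,-0.28],"dr":[0,0,0]},{"gripper":0.34,"translation":[0,0,-0.12],"dr":[0,0,0]},{"gripper":0.34,"translation":[0,0,-0.03],"dr":[0,0,0]},{"gripper":0.34,"translation":[0.02,-0.08,0],"dr":[0,0,0]},{"gripper":0.34,"translation":[0.03,-0.13,0],"dr":[0,0,0]},{"gripper":0.34,"translation":[0.03,-0.13,0],"dr":[0,0,0]},{"gripper":0.34,"translation":[0.03,-0.13,0],"dr":[0,0,0]},{"gripper":0.34,"translation":[0.03,-0.13,0],"dr":[0,0,0]},{"gripper":0.34,"translation":[0.03,-0.13,0],"dr":[0,0,0]},{"gripper":0.34,"translation":[0.03,-0.13,0],"dr":[0,0,0]}]'

```text
clock: 3.12
eef_pos: [494.4, -81.2, 35.3]
tcp_rot: [3.14, -0.003, 0.222]
contact_force: [-0.4, 0.5, 0.9]
opening: 0.333
```

Run:
```python
from h import *
a=r.grab_frame("side"); caps(a,"side",(230,160,345,320)); print(r.sense()["eef_pos"])
cv2.imwrite("pics/c2.png",cv2.resize(a[130:400,180:480],(600,540)))
```

```text
yellow 59 [305.8 262.6] [ 499. -102.]
yellow 82 [263.3 264.3] [417. -92.]
orange 278 [250.9 235.6] [395. -12.]
white 70 [246.2 161.2] [390. 249.]
white 103 [325.4 172. ] [583. 171.]
[495.26272505 -82.84336988  35.27805787]
```

View pics/c2.png

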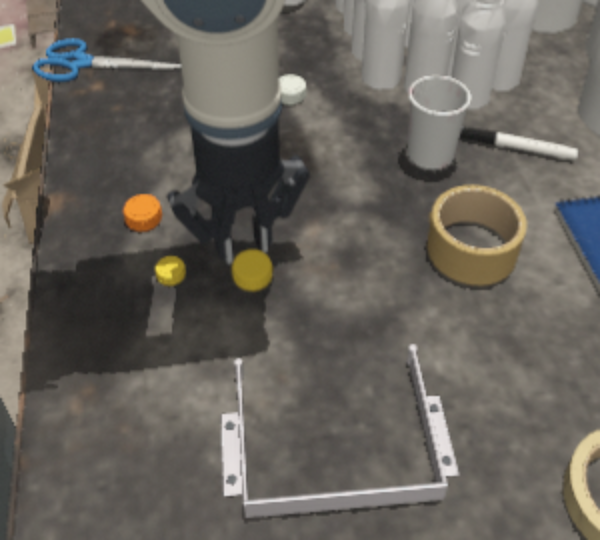

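Emit:
jog_arm --deltas '[{"gripper":0.34,"translation":[0.02,-0.12,-0.03],"dr":[0,0,0]},{"gripper":0.34,"translation":[0.03,-0.13,-0.02],"dr":[0,0,0]},{"gripper":0.34,"translation":[0.03,-0.13,0],"dr":[0,0,0]},{"gripper":0.34,"translation":[0.03,-0.13,0],"dr":[0,0,0]},{"gripper":0.34,"translation":[0.03,-0.13,0],"dr":[0,0,0]},{"gripper":0.34,"translation":[0.03,-0.13,0],"dr":[0,0,0]},{"gripper":0.34,"translation":[0.01,-0.11,0],"dr":[0,0,-0.045]},{"gripper":0.34,"translation":[0.01,-0.11,0],"dr":[0,0,-0.045]},{"gripper":0.34,"translation":[0.01,-0.11,0],"dr":[0,0,-0.045]},{"gripper":0.34,"translation":[0,-0.11,0],"dr":[0,0,-0.045]}]'

```text
clock: 4.0
eef_pos: [513.1, -202.1, 28.3]
tcp_rot: [3.142, -0.0, -0.064]
contact_force: [0.6, -0.3, 0.4]
opening: 0.329
```

Run:
```python
from h import *
a=r.grab_frame("side"); caps(a,"side",(230,160,345,380)); s=r.sense();print(s["eef_pos"],s["contact_force"])
cv2.imwrite("pics/c3.png",cv2.resize(a[130:400,180:480],(600,540)))
```

```text
blue 52 [284.9 210.3] [472.  52.]
yellow 132 [264.5 263.6] [419. -91.]
orange 279 [250.9 235.6] [395. -12.]
white 41 [337.  162.4] [618. 205.]
white 48 [295.8 374.4] [ 456. -317.]
white 36 [332.6 378.3] [ 511. -332.]
[ 513.34238915 -203.64390462   28.36723481] [ 0.50908503 -0.76461604  0.24705913]
```

View pics/c3.png

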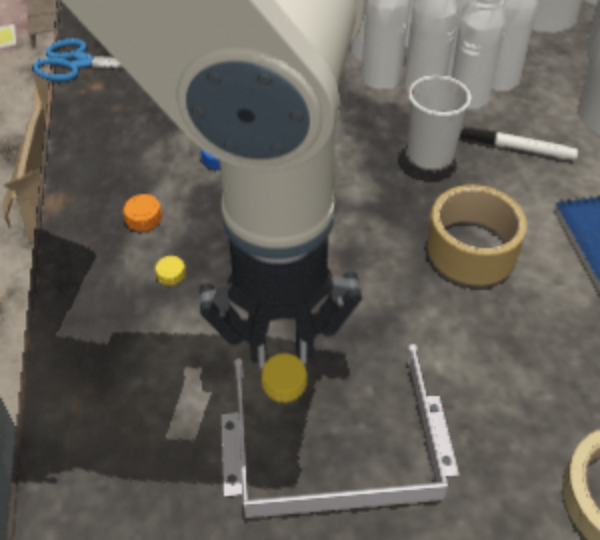

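Emit:
jog_arm --deltas '[{"gripper":0.34,"translation":[-0.01,-0.12,0],"dr":[0,0,0]},{"gripper":0.34,"translation":[-0.01,-0.13,0],"dr":[0,0,0]},{"gripper":0.34,"translation":[-0.01,-0.13,0],"dr":[0,0,0]},{"gripper":0.34,"translation":[-0.01,-0.13,0],"dr":[0,0,0]},{"gripper":0.34,"translation":[-0.01,-0.13,0],"dr":[0,0,0]},{"gripper":0.34,"translation":[0,-0.11,0],"dr":[0,0,0]},{"gripper":0.34,"translation":[0,-0.07,0],"dr":[0,0,0]},{"gripper":0.34,"translation":[0,-0.03,0],"dr":[0,0,0]},{"gripper":0.34,"translation":[0,0.05,0],"dr":[0,0,0]},{"gripper":0.34,"translation":[0.01,0.2,0],"dr":[0,0,0]},{"gripper":0.34,"translation":[0,0,0.3],"dr":[0,0,0]},{"gripper":0.34,"translation":[0,0,0.4],"dr":[0,0,0]}]'

```text
clock: 5.05
eef_pos: [506.2, -257.7, 95.8]
tcp_rot: [-3.138, 0.007, -0.059]
contact_force: [0.2, -0.7, -0.3]
opening: 0.328
```

Emit:
jog_arm --deltas '[{"gripper":0.34,"translation":[0.06,0.3,0.25],"dr":[0,0,0.01]},{"gripper":0.34,"translation":[0.06,0.34,0.2],"dr":[0,0,0.01]},{"gripper":0.34,"translation":[0.06,0.38,0],"dr":[0,0,0.01]},{"gripper":0.34,"translation":[0.06,0.4,0],"dr":[0,0,0.01]},{"gripper":0.34,"translation":[0.06,0.4,0],"dr":[0,0,0]},{"gripper":0.34,"translation":[0.06,0.4,0],"dr":[0,0,0]},{"gripper":0.34,"translation":[0.06,0.4,0],"dr":[0,0,0]},{"gripper":0.34,"translation":[0.06,0.4,0],"dr":[0,0,0]},{"gripper":0.34,"translation":[0.06,0.4,0],"dr":[0,0,0]},{"gripper":0.34,"translation":[0.06,0.4,0],"dr":[0,0,0]},{"gripper":0.34,"translation":[0.06,0.4,0],"dr":[0,0,0]},{"gripper":0.34,"translation":[0.06,0.4,0],"dr":[0,0,0]}]'

```text
clock: 6.05
eef_pos: [579.7, 204.2, 143.2]
tcp_rot: [3.142, 0.001, 0.004]
contact_force: [0.6, -0.9, 0.6]
opening: 0.331
```

Run:
```python
from h import *
print(r.sense()["eef_pos"])
a=r.grab_frame("side"); caps(a,"side",(230,160,345,395)); c=r.calibration("wrist"); b=r.grab_frame("wrist"); print("wrist");caps(b,"wrist",(0,0,640,400),c)
cv2.imwrite("pics/c4.png",np.hstack([cv2.resize(a[130:400,180:480],(400,360)),cv2.copyMakeBorder(cv2.resize(b,(400,250)),0,110,0,0,0)]))
```

```text
[579.72765642 204.15136363 143.18214894]
blue 239 [288.8 205.9] [482.  64.]
yellow 135 [264.3 263.7] [419. -91.]
yellow 468 [326.9 365.3] [ 506. -310.]
orange 285 [250.8 235.6] [395. -12.]
white 71 [246.4 161.3] [390. 249.]
white 408 [296.5 353.7] [ 461. -284.]
white 63 [323.8 379.2] [ 498. -331.]
wrist
white 614 [270.4   9.5] [548. 343.]
white 4285 [607.8  60.9] [776. 313.]
white 94 [528.2  52.6] [720. 318.]
white 139 [537.6  54.2] [727. 317.]
white 2189 [ 58.2 131.4] [394. 264.]
white 49 [516.9 162.5] [726. 244.]
white 39 [523.7 165.1] [731. 242.]
white 5569 [578.5 204.9] [779. 211.]
white 937 [605.4 234.3] [806. 187.]
white 1415 [627.4 253.8] [828. 170.]
white 1534 [321.  255.9] [582. 168.]
white 40 [503.8 258. ] [728. 167.]
white 37 [508.5 266.1] [733. 159.]
white 4366 [573.6 312. ] [796. 117.]
white 690 [598.2 342.5] [825.  86.]
white 1432 [610.  366.7] [842.  60.]
```

View pics/c4.png

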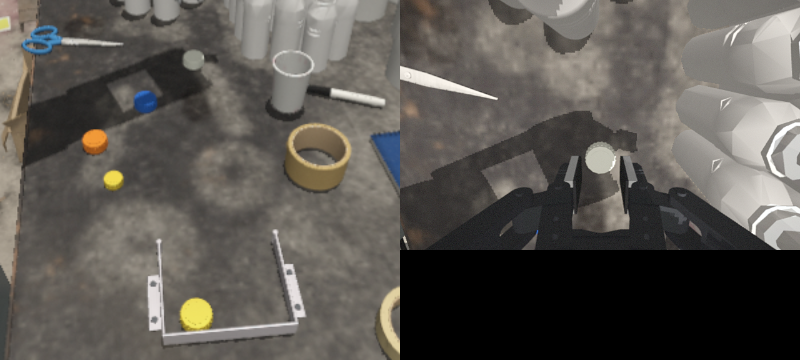

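Emit:
jog_arm --deltas '[{"gripper":0.34,"translation":[0.02,0.03,-0.36],"dr":[0,0,0]},{"gripper":0.34,"translation":[0,0,-0.36],"dr":[0,0,0]},{"gripper":0.34,"translation":[0,0,-0.28],"dr":[0,0,0]},{"gripper":0.34,"translation":[0,0,-0.12],"dr":[0,0,0]},{"gripper":0.34,"translation":[0,-0.04,-0.01],"dr":[0,0,0]},{"gripper":0.34,"translation":[0,-0.08,0],"dr":[0,0,0]},{"gripper":0.34,"translation":[0,-0.13,0],"dr":[0,0,0]},{"gripper":0.34,"translation":[0,-0.14,0],"dr":[0,0,0]},{"gripper":0.34,"translation":[0,-0.15,0],"dr":[0,0,0]},{"gripper":0.34,"translation":[0,-0.15,0],"dr":[0,0,0]},{"gripper":0.34,"translation":[0,-0.15,0],"dr":[0,0,0]},{"gripper":0.34,"translation":[0,-0.15,0],"dr":[0,0,0]}]'

```text
clock: 7.15
eef_pos: [583.0, 103.4, 30.8]
tcp_rot: [-3.141, -0.001, 0.002]
contact_force: [-0.6, 0.8, 0.6]
opening: 0.329
```

Emit:
jog_arm --deltas '[{"gripper":0.34,"translation":[0,-0.15,0],"dr":[0,0,0]},{"gripper":0.34,"translation":[0,-0.15,0],"dr":[0,0,0]},{"gripper":0.34,"translation":[0,-0.15,0],"dr":[0,0,0]},{"gripper":0.34,"translation":[0,-0.15,0],"dr":[0,0,0]},{"gripper":0.34,"translation":[0,-0.15,0],"dr":[0,0,0]},{"gripper":0.34,"translation":[0,-0.15,0],"dr":[0,0,0]},{"gripper":0.34,"translation":[0,-0.15,0],"dr":[0,0,0]},{"gripper":0.34,"translation":[0,-0.15,0],"dr":[0,0,0]},{"gripper":0.34,"translation":[0,-0.15,0],"dr":[0,0,0]}]'

```text
clock: 7.9
eef_pos: [582.6, -31.5, 30.5]
tcp_rot: [-3.142, -0.0, 0.002]
contact_force: [0.5, 0.6, 1.1]
opening: 0.328
```

Run:
```python
from h import *
print(r.sense()["eef_pos"],r.sense()["contact_force"])
a=r.grab_frame("side"); caps(a,"side",(230,160,345,395))
cv2.imwrite("pics/c5.png",cv2.resize(a[130:400,180:480],(600,540)))
```

```text
[582.57017859 -31.49246564  30.47399007] [0.4960234  0.63615925 1.06342991]
blue 242 [288.7 205.8] [482.  65.]
yellow 50 [264.4 264.1] [419. -92.]
yellow 471 [326.8 365.3] [ 506. -310.]
orange 282 [250.9 235.7] [395. -13.]
white 78 [247.  161.4] [392. 249.]
white 473 [300.1 357.1] [ 466. -290.]
```

View pics/c5.png

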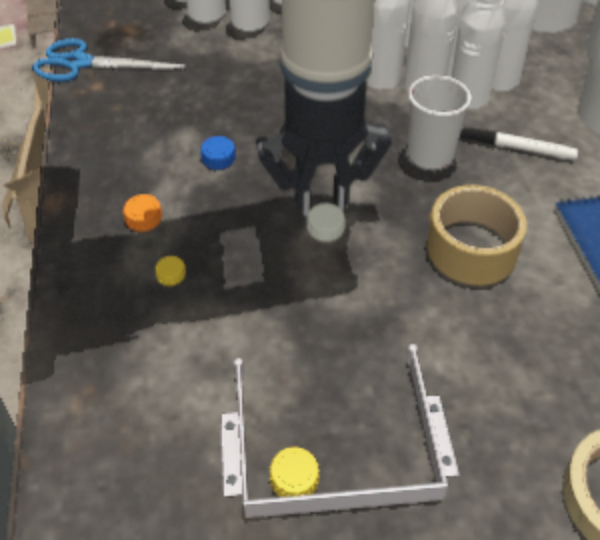

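Emit:
jog_arm --deltas '[{"gripper":0.34,"translation":[0,-0.13,0],"dr":[0,0,0]},{"gripper":0.34,"translation":[0,-0.15,0],"dr":[0,0,0]},{"gripper":0.34,"translation":[0,-0.15,0],"dr":[0,0,0]},{"gripper":0.34,"translation":[0,-0.15,0],"dr":[0,0,0]},{"gripper":0.34,"translation":[0,-0.15,0],"dr":[0,0,0]},{"gripper":0.34,"translation":[0,-0.15,0],"dr":[0,0,0]},{"gripper":0.34,"translation":[0,-0.15,0],"dr":[0,0,0]},{"gripper":0.34,"translation":[0,-0.15,0],"dr":[0,0,0]},{"gripper":0.34,"translation":[-0.01,-0.15,0],"dr":[0,0,-0.01]},{"gripper":0.34,"translation":[-0.01,-0.15,0],"dr":[0,0,-0.01]},{"gripper":0.34,"translation":[-0.01,-0.15,0],"dr":[0,0,-0.01]},{"gripper":0.34,"translation":[-0.01,-0.15,0],"dr":[0,0,-0.01]}]'

```text
clock: 8.95
eef_pos: [578.5, -209.2, 30.2]
tcp_rot: [-3.142, 0.0, -0.062]
contact_force: [0.7, 0.1, 0.4]
opening: 0.334
```

Emit:
jog_arm --deltas '[{"gripper":0.34,"translation":[-0.01,-0.14,0],"dr":[0,0,0]},{"gripper":0.34,"translation":[-0.01,-0.14,0],"dr":[0,0,0]},{"gripper":0.34,"translation":[-0.01,-0.14,0],"dr":[0,0,0]},{"gripper":0.34,"translation":[-0.01,-0.12,0],"dr":[0,0,0]},{"gripper":0.34,"translation":[0,-0.12,0],"dr":[0,0,0]},{"gripper":0.34,"translation":[0,-0.09,0],"dr":[0,0,0]},{"gripper":0.34,"translation":[0,-0.05,0],"dr":[0,0,0]},{"gripper":0.34,"translation":[0,-0.02,0],"dr":[0,0,0]},{"gripper":0.34,"translation":[0,0.05,0],"dr":[0,0,0]},{"gripper":0.34,"translation":[0.01,0.2,0],"dr":[0,0,0]},{"gripper":0.34,"translation":[0,0,0.3],"dr":[0,0,0]},{"gripper":0.34,"translation":[0,0,0.4],"dr":[0,0,0]}]'

```text
clock: 9.95
eef_pos: [573.2, -261.6, 97.4]
tcp_rot: [-3.138, 0.007, -0.059]
contact_force: [0.8, -0.4, -0.4]
opening: 0.329
```

Emit:
jog_arm --deltas '[{"gripper":0.34,"translation":[0,0.1,0.3],"dr":[0,0,0]},{"gripper":0.34,"translation":[-0.09,0.32,0.1],"dr":[0,0,0.016]},{"gripper":0.34,"translation":[-0.1,0.37,0],"dr":[0,0,0.016]},{"gripper":0.34,"translation":[-0.1,0.37,0],"dr":[0,0,0.016]},{"gripper":0.34,"translation":[-0.1,0.37,0],"dr":[0,0,0.016]},{"gripper":0.34,"translation":[-0.1,0.37,0],"dr":[0,0,0.016]},{"gripper":0.34,"translation":[-0.1,0.37,0],"dr":[0,0,0.016]},{"gripper":0.34,"translation":[-0.1,0.37,0],"dr":[0,0,0.016]},{"gripper":0.34,"translation":[-0.1,0.37,0],"dr":[0,0,0.016]},{"gripper":0.34,"translation":[-0.1,0.37,0],"dr":[0,0,0.016]},{"gripper":0.34,"translation":[-0.1,0.28,0],"dr":[0,0,0.016]},{"gripper":0.34,"translation":[0,0,0],"dr":[0,0,0]}]'

```text
clock: 10.95
eef_pos: [474.3, 105.8, 140.2]
tcp_rot: [-3.14, 0.001, 0.197]
contact_force: [-0.7, -0.2, -0.3]
opening: 0.326
```

Run:
```python
from h import *
print(r.sense()["eef_pos"])
a=r.grab_frame("side"); caps(a,"side",(230,160,385,395)); c=r.calibration("wrist"); b=r.grab_frame("wrist"); print("wrist");caps(b,"wrist",(200,150,500,400),c)
cv2.imwrite("pics/c6.png",np.hstack([cv2.resize(a[130:400,180:480],(400,360)),cv2.copyMakeBorder(cv2.resize(b,(400,250)),0,110,0,0,0)]))
```

```text
[474.2582076  105.79462879 140.21213671]
blue 238 [288.8 205.9] [482.  64.]
yellow 132 [264.5 263.5] [419. -91.]
yellow 465 [326.8 365.2] [ 506. -310.]
orange 280 [250.9 235.6] [395. -12.]
white 74 [246.7 161.3] [391. 249.]
white 408 [296.5 353.7] [ 461. -284.]
white 423 [369.  360.1] [ 573. -312.]
white 122 [343.8 377.3] [ 529. -333.]
wrist
blue 2008 [321.4 244.5] [482.  73.]
yellow 220 [212.3 388.5] [413. -85.]
orange 406 [213.1 296.5] [404.  10.]
white 479 [492.2 171.4] [593. 154.]
white 1564 [478.9 216.3] [595. 119.]
white 62 [496.  202.8] [604. 131.]
white 133 [457.1 269.4] [592.  73.]
white 204 [477.4 275.7] [610.  71.]
white 42 [272.9 293.2] [452.  23.]
white 47 [368.8 293.1] [528.  38.]
white 43 [465.7 300.5] [608.  47.]
```

View pics/c6.png

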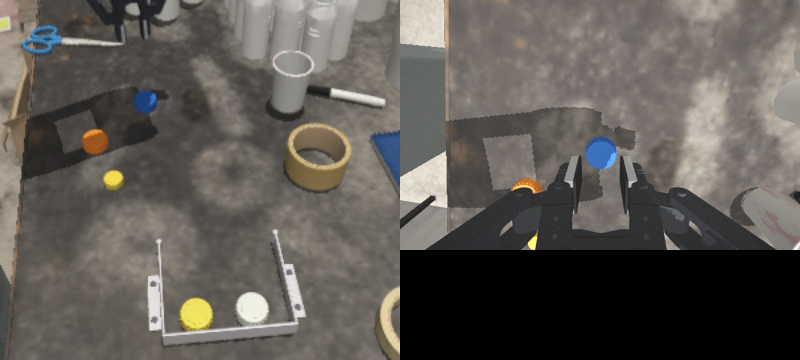

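Emit:
jog_arm --deltas '[{"gripper":0.34,"translation":[0.01,0,-0.36],"dr":[0,0,0]},{"gripper":0.34,"translation":[0,0,-0.36],"dr":[0,0,0]},{"gripper":0.34,"translation":[0,0,-0.26],"dr":[0,0,0]},{"gripper":0.34,"translation":[0,0,-0.11],"dr":[0,0,0]},{"gripper":0.34,"translation":[0.01,-0.04,-0.01],"dr":[0,0,0]},{"gripper":0.34,"translation":[0.01,-0.08,0],"dr":[0,0,0]},{"gripper":0.34,"translation":[0.02,-0.12,0],"dr":[0,0,0]},{"gripper":0.34,"translation":[0.03,-0.15,0],"dr":[0,0,0]},{"gripper":0.34,"translation":[0.03,-0.15,0],"dr":[0,0,0]},{"gripper":0.34,"translation":[0.03,-0.15,0],"dr":[0,0,0]},{"gripper":0.34,"translation":[0.03,-0.15,0],"dr":[0,0,0]},{"gripper":0.34,"translation":[0.03,-0.15,0],"dr":[0,0,0]}]'

```text
clock: 12.05
eef_pos: [498.2, 0.3, 32.2]
tcp_rot: [3.141, -0.003, 0.19]
contact_force: [-0.3, 1.1, 0.5]
opening: 0.33
```

Emit:
jog_arm --deltas '[{"gripper":0.34,"translation":[0.03,-0.15,0],"dr":[0,0,0]},{"gripper":0.34,"translation":[0.03,-0.15,0],"dr":[0,0,0]},{"gripper":0.34,"translation":[0.03,-0.15,0],"dr":[0,0,0]},{"gripper":0.34,"translation":[0.03,-0.15,0],"dr":[0,0,0]},{"gripper":0.34,"translation":[0.03,-0.15,0],"dr":[0,0,0]},{"gripper":0.34,"translation":[0.03,-0.15,0],"dr":[0,0,0]},{"gripper":0.34,"translation":[0.03,-0.15,0],"dr":[0,0,0]},{"gripper":0.34,"translation":[0.03,-0.15,0],"dr":[0,0,0]}]'

```text
clock: 12.72
eef_pos: [521.7, -120.1, 32.3]
tcp_rot: [3.14, -0.003, 0.19]
contact_force: [0.4, 0.3, -0.3]
opening: 0.332
```

Run:
```python
from h import *
print(r.sense()["eef_pos"])
a=r.grab_frame("side"); caps(a,"side",(230,160,385,395))
cv2.imwrite("pics/c7.png",cv2.resize(a[130:400,180:480],(600,540)))
```

```text
[ 521.72004007 -120.10518074   32.29433473]
blue 362 [322.2 278.9] [ 525. -145.]
yellow 78 [264.6 262.4] [420. -88.]
yellow 472 [326.8 365.3] [ 506. -310.]
orange 280 [250.9 235.6] [395. -12.]
white 70 [246.7 161.3] [391. 249.]
white 393 [296.4 355.1] [ 460. -286.]
white 420 [369.  360.1] [ 573. -312.]
white 121 [343.6 377.3] [ 528. -333.]
```

View pics/c7.png

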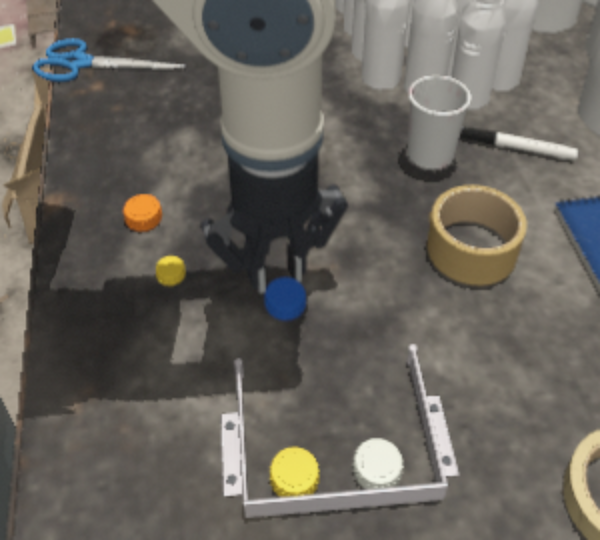

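Emit:
jog_arm --deltas '[{"gripper":0.34,"translation":[0.02,-0.12,0],"dr":[0,0,0]},{"gripper":0.34,"translation":[0.02,-0.14,0],"dr":[0,0,0]},{"gripper":0.34,"translation":[0.02,-0.15,0],"dr":[0,0,0]},{"gripper":0.34,"translation":[0.02,-0.15,0],"dr":[0,0,0]},{"gripper":0.34,"translation":[0.02,-0.15,0],"dr":[0,0,0]},{"gripper":0.34,"translation":[0.02,-0.15,0],"dr":[0,0,0]},{"gripper":0.34,"translation":[0.02,-0.15,0],"dr":[0,0,0]},{"gripper":0.34,"translation":[0.02,-0.1,0],"dr":[0,0,0]},{"gripper":0.34,"translation":[0.01,-0.06,0],"dr":[0,0,0]},{"gripper":0.34,"translation":[0,-0.02,0],"dr":[0,0,0]},{"gripper":0.34,"translation":[-0.01,0.05,0],"dr":[0,0,0]},{"gripper":0.34,"translation":[-0.04,0.2,0],"dr":[0,0,0]}]'

```text
clock: 13.77
eef_pos: [533.4, -212.8, 30.4]
tcp_rot: [3.141, -0.001, 0.19]
contact_force: [-1.1, 0.8, 0.7]
opening: 0.327
```

Emit:
jog_arm --deltas '[{"gripper":0.34,"translation":[0,0.05,0.3],"dr":[0,0,0]},{"gripper":0.34,"translation":[0,0,0.35],"dr":[0,0,0]},{"gripper":0.34,"translation":[0,0,0.35],"dr":[0,0,0]},{"gripper":0.34,"translation":[0,0.3,0.2],"dr":[0,0,0]},{"gripper":0.34,"translation":[0,0.35,0],"dr":[0,0,0]},{"gripper":0.34,"translation":[0,0.35,0],"dr":[0,0,0]},{"gripper":0.34,"translation":[0,0.35,0],"dr":[0,0,0]},{"gripper":0.34,"translation":[0,0.3,0],"dr":[0,0,0]},{"gripper":0.34,"translation":[0,0,0],"dr":[0,0,0]},{"gripper":0.34,"translation":[0,0,0],"dr":[0,0,0]}]'

```text
clock: 14.6
eef_pos: [532.1, -39.4, 150.2]
tcp_rot: [-3.141, 0.001, 0.195]
contact_force: [0.3, -0.8, 0.0]
opening: 0.329
```

Run:
```python
from h import *
print(r.sense()["eef_pos"])
a=r.grab_frame("side"); caps(a,"side",(230,160,385,395)); t=r.grab_frame("top"); print("top"); caps(t,"top",(340,165,450,262))
cv2.imwrite("pics/c8.png",np.hstack([cv2.resize(a[130:400,180:480],(400,360)),cv2.resize(t[110:290,200:400+60],(400,360))*0+cv2.resize(t[90:270,300:500],(400,360))]))
```

```text
[532.06948289 -39.44748854 150.18222913]
blue 473 [343.  334.8] [ 541. -263.]
yellow 139 [264.4 263.8] [419. -92.]
yellow 468 [326.8 365.2] [ 506. -310.]
orange 282 [250.9 235.7] [395. -13.]
white 78 [247.  161.4] [392. 249.]
white 533 [307.5 359.1] [ 477. -295.]
white 423 [369.  360.1] [ 573. -312.]
top
blue 146 [416.9 201.4] [ 542. -261.]
yellow 137 [434.2 214.1] [ 507. -311.]
yellow 80 [356.8 243. ] [419. -89.]
white 114 [427.1 172. ] [ 629. -290.]
white 1947 [362.2 195.5] [ 556. -102.]
white 921 [396.2 219.8] [ 488. -201.]
white 125 [435.6 191. ] [ 574. -315.]
white 122 [422.7 230.1] [ 460. -278.]
```

View pics/c8.png

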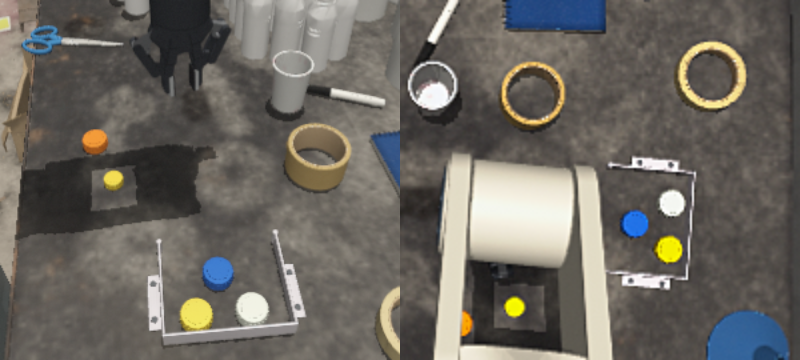

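```bash
python3 -c "
from rig import r
print(r.sign_off())"
```

```text
the job is handed in; nothing more can be done
None
```

I swept the yellow, white and blue caps one at a time through the pen's open side, cradling each between the part-closed fingertips. I then lifted the arm clear and handed the job in at about 15 s of the 72 s allowed.

- **Caps:** In the last check, the side and top views agreed within about 3 mm. Blue is at about (542, -262), yellow at (506, -310) and white at (573, -314). All three look flat and wholly inside the pen. Blue, the outermost, has its edge about 24 mm inside the mouth.
- **Clearance at the back:** By my estimate, yellow and white stop a few millimetres short of the back wall. That gap is close to the measuring error.
- **Bystanders:** The orange and small yellow caps measured unmoved. The tape rolls and cup look unmoved in the last pictures. I didn't measure mist_3 and it isn't in the last crops, but the gripper stayed well clear of the bottles.
- **Forces:** Every force reading at the end of a move was under 2 N. No check failed.

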